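# Turn the kitchen radio up three clicks

### The arm

A 6-joint arm with a two-finger parallel gripper is mounted at the origin on a cart in front of the work surface, level with it; the furniture and walls round the work are solid. World frame = base frame: x ahead of the robot, y to its left, z up, the work surface at z = 0. Lengths are in mm, angles in rad, forces in N, time in s.
With the tool pointing down it reaches from about 350 to 875 mm from the base axis. Payload 15.5 kg.
Tool frame: the origin (TCP) lies midway between the tips of the shut fingers; the grasp point (between the pads) lies 19 mm behind it (env.grip_depth is the distance from the TCP to the grasp point, in mm); z points along the fingers, y is the line along which they close (so a half turn about z gives the same grasp; the last joint's range is limited). The gripper opens to 85 mm and grips with 20 to 120 N. Pads are 22 mm wide; open, the fingers measure 114 mm over their backs; the gripper's body (76 mm by 85 mm) begins 54 mm behind the grasp point. The pads swing forward as they close: fully open they stand 13 mm farther back than shut.
Start: joints at [1.139, 0.494, 1.345, -0, 1.302, -0.096], TCP at [206.538, 589.889, 231.277] pointing down, gripper open.
Joint ranges: [-2.91, 2.91], [-0.82, 2.16], [0.22, 2.67], [-1.22, 4.37], [0.12, 2.79], [-3.08, 3.08]. Speed limits (rad/s): [1.89, 1.89, 2.57, 3.01, 3.01, 3.01].

### API

Orientations are given as a unit quaternion [x, y, z, w].
In Python, from bench import readout, vision, job_done, env gives the robot as it stands. The module is installed in compiled form; this text tells all that it offers.
- The arm moves only by the shell command python3 -m inch 'ROWS'. ROWS is JSON, a list of rows, each an object of numbers: "fingers": the closure, from 0 (fully open) to 1 (shut); "x", "y", "z": the shift along the world's x, y, z in m; "turn": the turn about the world's z in degrees. A call has 1 to 20 rows; each row is the pose to reach, as a shift and turn from the pose commanded when the call began; what a row does not reach only later rows make up. A row lasts 1/8 s, in which the tool goes at most 62.5 mm and 10.7 degrees, less where a joint would pass 70% of its speed; a pose out of reach is approached as far as the arm can. A call with a gripper value outside its range is refused whole. The fingers move at their own pace and stop on an object; the grip force is fixed at half the most. Time passes only in rows, so rows that repeat a pose let the fingers close. It gives the time, the measured TCP pose, the force, the opening and the grip force at its end, in the units of the state.
- readout.state(): the state, without advancing time (a new reading comes with each control period).
- vision.read_camera(name): name is "scene" or "top"; returns (picture, depth): 480x640x3 uint8, red, green, blue; 480x640 float32, mm along the optical axis (not along the pixel's ray), 0 where there is no reading.
- vision.get_calibration(name): a dict with "camera_matrix" (3x3 intrinsics, pixels), "extrinsics" (4x4, takes a point from world to camera coordinates). Camera axes: x right, y down, z forward; pixel columns grow to the right and rows downward; lengths in mm; the calibration is good to about 2 mm. A picture is of the moment at which its call begins. get_calibration takes no time and is no camera call.
- job_done(): hands the job in; it is judged then, once.
The state is a dict: "time": time; "joints": joint angles; "qvel": joint speeds; "effort": joint torques, N m; "ee_pos": TCP position; "tcp_rot": TCP orientation; "force": force on the tool from outside, world axes, zero at the start; "wrist_torque": the same for the moment, N m; "width": finger opening in mm; "grasp_force": force on a finger pad.
Only numpy, scipy, OpenCV 4.12 (cv2) and the standard library are available. Lean on these libraries where they do the work, as an engineer would, in place of code of your own. Each camera call takes 0.05 s, during which the arm holds its last target. There are 200 camera calls.

### The job

Turn the kitchen radio up by three clicks: roll the edge of the orange volume wheel on its top away from the radio's front (the speaker side) until the wheel rests on the third click, its white line then on top. Leave the grey tuning wheel on its click and do not knock over the salt shaker beside the radio.

Things in the scene. Friction and masses are not known exactly. Their poses are not given: they have to be found in the camera images.
- volume_unit: black holder (58 x 28 mm) of the ORANGE wheel on top of the radio, a fixed cream box 72 deep, 200 wide, 110 mm high. Origin on the radio's top, under the wheel's middle; x points from the radio's front (speaker) to its back, y along the axle, z up. Wheel: radius 22, 14 wide, axle 8 mm and highest point 30 mm above the origin; the cheeks beside it reach 13 mm
- volume_wheel (a joint): orange ribbed wheel, rad, 0 (within 0.1) at its starting click; grows (louder) as its top rolls to volume_unit's +x. Clicks home every 20 degrees (0.349), 7.7 mm of rim; three clicks = 1.047. Range -1.75 to 2.8. Sprung: sinks up to 8 mm at 1.2 N/mm; pressed 3 mm down from above, a dragged fingertip turns it. White line 60 degrees before the top at 0, on top at 1.047
- tuning_wheel (a joint): the GREY tuning wheel on the same radio, same shape and holder, 110 mm from the orange one along y on either side (they may have changed places), rad, 0 at its starting click; not to be turned
- salt_shaker: a loose glass salt shaker with a grey cap, 44 mm across, 90 mm high, standing on the worktop beside one end of the radio; origin at the centre of its underside, z up
Things that resemble listed ones, but are neither listed nor needed, are in the scene too. Leave any yellow look-alike of the salt_shaker alone.

How it is judged (in metres and radians):
At the end, for the whole second after the job is handed in: the orange volume wheel rests on the third click louder than at the start (60 degrees, within 10 either way), the grey tuning wheel is on its starting click (within 10 degrees) and the salt shaker is upright (value of joint volume_wheel between 0.873 and 1.221 rad and velocity of joint volume_wheel between -0.1 and 0.1 rad/s and value of joint tuning_wheel between -0.175 and 0.175 rad and angle between salt_shaker's own z axis and vertical below 0.3 rad); the robot touches nothing.
It fails at once if the grey tuning wheel is turned off its click (value of joint tuning_wheel above 0.3 rad or value of joint tuning_wheel below -0.3 rad).
It fails at once if the salt shaker is knocked over (angle between salt_shaker's own z axis and vertical above 0.7 rad).
It also fails if it takes over 32 s, if anything falls off the work surface, if the arm or the gripper's body presses on something with over 40 N, if the wrist force passes 120 N, or if a joint passes its speed limit or range.

## Working session

There is one attempt and no reset: what is moved stays moved. The work goes in short steps, Python scripts to look and compute and a shell command to move; the robot and the scene stay as the last step left them, time stands still between calls to the robot, and variables do not carry over. Pictures are saved under pics/ and viewed, at most 10 in all, crops included, and the job is handed in when it is done.

```bash
mkdir -p pics; cat > h.py <<'E'
import numpy as np,cv2
from bench import readout,vision
def grab(n):
    p,d=vision.read_camera(n);c=vision.get_calibration(n)
    K=np.array(c["camera_matrix"]);E=np.array(c["extrinsics"])
    v,u=np.mgrid[:480,:640]
    P=np.stack([(u-K[0,2])/K[0,0]*d,(v-K[1,2])/K[1,1]*d,d],-1)
    W=(P-E[:3,3])@E[:3,:3]
    W[d==0]=np.nan
    return p,W,K,E
E
python3 - <<'E'
from h import *
for n in("scene","top"):
    p,W,K,E=grab(n);cv2.imwrite(f"pics/{n}0.png",p[...,::-1]);np.savez(f"{n}0.npz",p=p,W=W)
    h=cv2.cvtColor(p,cv2.COLOR_RGB2HSV)
    m=(h[...,0]>4)&(h[...,0]<18)&(h[...,1]>180)&(h[...,2]>100)
    k,l,s,c=cv2.connectedComponentsWithStats(m.astype(np.uint8))
    for i in range(1,k):
        if s[i,4]>30: print(n,s[i],np.nanmedian(W[l==i],0).round(),np.nanmax(W[l==i],0).round(),np.nanmin(W[l==i],0).round())
print(readout.state())
E
```

```text
scene [398 333  27  24 308] [ 509. -147.  138.] [ 532. -137.  142.] [ 495. -154.  124.]
scene [394 356   9   9  42] [ 492. -149.  121.] [ 494. -143.  126.] [ 490. -154.  115.]
top [464 239  12  23 162] [ 515. -144.  138.] [ 534. -137.  144.] [ 497. -153.  122.]
{'time': 0.1, 'joints': array([ 1.13846427e+00,  4.94116758e-01,  1.34602792e+00,  2.42229142e-05,
        1.30249813e+00, -9.54867729e-02]), 'qvel': array([-0.00075708, -0.00169057, -0.00252958,  0.00083573, -0.00165743,
        0.00071915]), 'effort': array([ 1.37152667e-03, -8.83594966e+01, -3.84565365e+01, -8.88155819e-05,
        5.14111278e-03, -9.88526551e-06]), 'ee_pos': array([206.42498198, 589.60887021, 230.77652355]), 'tcp_rot': array([ 1.67630666e-01,  9.85849727e-01, -5.03852161e-04, -1.48242127e-04]), 'force': array([-0.71149533,  0.10177255,  0.17880429]), 'wrist_torque': array([-0.01949044,  0.00346831,  0.0552327 ]), 'grasp_force': 0.0, 'width': 85.36699118746657}
```

View pics/scene0.png

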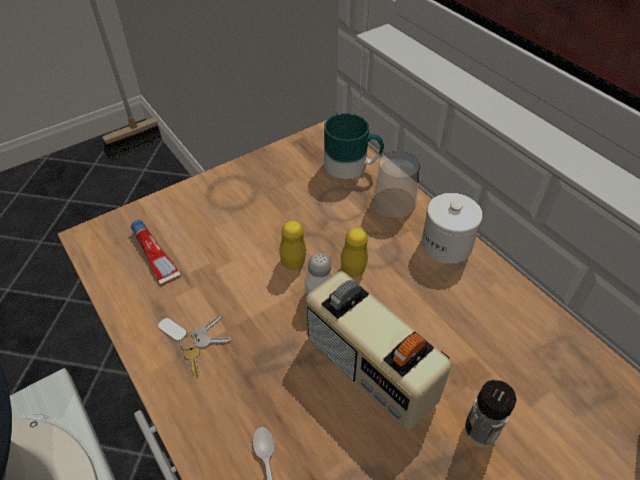

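View pics/top0.png

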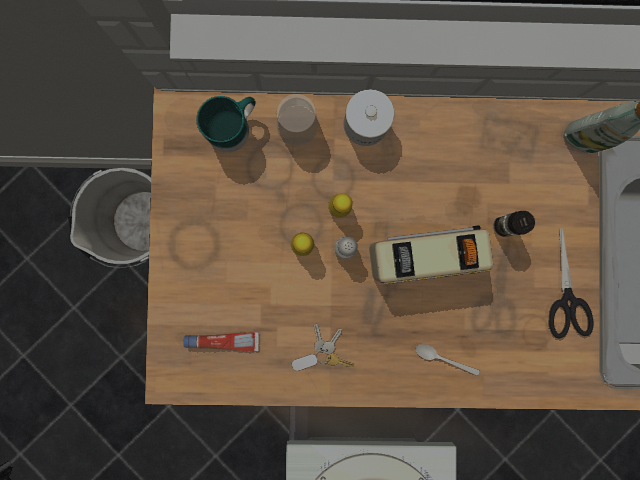

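The radio stands with its speaker side towards the robot. Orange wheel is at top px (469,251), grey wheel at (403,259) and the salt shaker at (346,246). Next I measure the radio's yaw and the wheel's middle.

```bash
python3 - <<'E'
from h import *
d=np.load("top0.npz");p,W=d["p"],d["W"]
z=W[...,2]
for lo,hi in((104,118),):
    m=(z>lo)&(z<hi);k,l,s,c=cv2.connectedComponentsWithStats(m.astype(np.uint8))
    i=1+np.argmax([s[j,4]*(360<c[j,0]<500 and 200<c[j,1]<300) for j in range(1,k)])
    q=W[l==i];r=cv2.minAreaRect(q[:,:2].astype(np.float32));print(r,np.median(q[:,2]))
b=cv2.boxPoints(r);e=[b[1]-b[0],b[2]-b[1]];e=max(e,key=np.linalg.norm);e=e/np.linalg.norm
if e[1]<0:e=-e
X=np.array([e[1],-e[0]]);print("y axis",e,"x axis",X,np.degrees(np.arctan2(X[1],X[0])))
o=np.array(r[0])
# wheels: high points
for n in("top","scene"):
    d=np.load(n+"0.npz");Wn=d["W"];rel=Wn[...,:2]-o;a=rel@X;t=rel@e;z=Wn[...,2]
    for sg in(1,-1):
        m=(abs(a)<36)&(t*sg>25)&(t*sg<95)&(z>126)&(z<150)
        A,T,Z=a[m],t[m],z[m];
        g=np.linspace
        # circle fit in (a,z), radius 22
        from scipy.optimize import least_squares
        f=least_squares(lambda v:np.hypot(A-v[0],Z-v[1])-22,[0,118],loss="soft_l1")
        tm=(T.min()+T.max())/2
        print(n,sg,m.sum(),f.x,T.min(),T.max(),Z.max(),"world",o+X*f.x[0]+e*tm)
E
```

```text
((505.31378173828125, -90.5134048461914), (72.25022888183594, 197.95712280273438), 7.84144401550293) 110.30203141783498Traceback (most recent call last):
  File "<stdin>", line 8, in <module>
TypeError: unsupported operand type(s) for /: 'float' and 'numpy._ArrayFunctionDispatcher'
```

```bash
python3 - <<'E'
from h import *
from scipy.optimize import least_squares
t=np.radians(7.84);o=np.array([505.3,-90.5])
for sgn in (1,):
  X=np.array([np.cos(t),np.sin(t)]);e=np.array([-X[1],X[0]])
  for n in("top","scene"):
    d=np.load(n+"0.npz");Wn=d["W"];rel=Wn[...,:2]-o;a=rel@X;tt=rel@e;z=Wn[...,2]
    for sg in(1,-1):
        m=(abs(a)<36)&(tt*sg>25)&(tt*sg<95)&(z>126)&(z<150)
        A,T,Z=a[m],tt[m],z[m]
        f=least_squares(lambda v:np.hypot(A-v[0],Z-v[1])-22,[0,118],loss="soft_l1")
        tm=(T.min()+T.max())/2
        print(n,sg,m.sum(),f.x,T.min(),T.max(),Z.max(),"world",o+X*f.x[0]+e*tm)
    m=(abs(rel[...,0])<100)&(tt>105)&(tt<160)&(z>60)
    print("shaker",np.nanmean(Wn[m],0),np.nanmin(Wn[m],0),np.nanmax(Wn[m],0))
    m=(abs(rel[...,0])<100)&(tt<-105)&(tt>-190)&(z>40)
    print("jar",np.nanmin(Wn[m],0),np.nanmax(Wn[m],0))
E
```

```text
top 1 232 [  0.65904561 117.38497837] 42.51546656958027 65.32663563064928 143.54595896802067 world [498.59766517 -36.99305839]
top -1 242 [-5.49052953e-02  1.17524278e+02] -66.92032565460305 -43.31085934744206 143.82438485604774 world [ 512.76377221 -145.10790836]
shaker [553.53554396  61.54389645  84.59808601] [502.4215085   38.538925    60.04335256] [605.25805801  83.11825059  93.94723316]
jar [ 545.0763783  -262.4611348    40.08352231] [ 585.16633864 -221.40425844  112.31798579]
scene 1 364 [ -0.31045871 117.11037718] 47.0186594048348 61.860145698971465 143.30687481427512 world [497.56651608 -36.61179942]
scene -1 424 [-7.96183995e-02  1.17342232e+02] -67.48266803504221 -47.46973854230377 142.49695100798561 world [ 513.06129444 -147.44982522]
shaker [550.52737014  54.9954472   79.68143051] [502.03703451  38.41739646  60.00041254] [605.26429486  80.28635894  92.58767685]
jar [ 543.74045302 -264.2554158    40.04798229] [ 586.19040736 -222.72944433  109.33725442]
```

```bash
python3 -m inch '[{"fingers":1,"x":0.15,"y":-0.37,"z":0,"turn":-31},{"fingers":1,"x":0.15,"y":-0.37,"z":0,"turn":-31},{"fingers":1,"x":0.15,"y":-0.37,"z":0,"turn":-31},{"fingers":1,"x":0.15,"y":-0.37,"z":0,"turn":-31},{"fingers":1,"x":0.15,"y":-0.37,"z":0,"turn":-31},{"fingers":1,"x":0.15,"y":-0.37,"z":0,"turn":-31},{"fingers":1,"x":0.15,"y":-0.37,"z":0,"turn":-31},{"fingers":1,"x":0.2945,"y":-0.7375,"z":-0.06,"turn":-62.9},{"fingers":1,"x":0.2945,"y":-0.7375,"z":-0.06,"turn":-62.9},{"fingers":1,"x":0.2945,"y":-0.7375,"z":-0.06,"turn":-62.9},{"fingers":1,"x":0.2945,"y":-0.7375,"z":-0.06,"turn":-62.9},{"fingers":1,"x":0.2945,"y":-0.7375,"z":-0.06,"turn":-62.9},{"fingers":1,"x":0.2945,"y":-0.7375,"z":-0.06,"turn":-62.9},{"fingers":1,"x":0.2945,"y":-0.7375,"z":-0.06,"turn":-62.9},{"fingers":1,"x":0.2945,"y":-0.7375,"z":-0.06,"turn":-62.9},{"fingers":1,"x":0.2945,"y":-0.7375,"z":-0.06,"turn":-62.9},{"fingers":1,"x":0.2945,"y":-0.7375,"z":-0.06,"turn":-62.9}]'
python3 - <<'E'
from h import *
s=readout.state();print(s["tcp_rot"],s["width"])
p,W,K,E=grab("scene")
cv2.imwrite("pics/s1.png",cv2.resize(p[230:430,270:470,::-1],(600,600),interpolation=cv2.INTER_CUBIC))
E
```

```text
time: 2.22
ee_pos: [500.7, -146.4, 171.5]
tcp_rot: [0.657, 0.754, 0.0, -0.0]
force: [-0.8, 0.4, 0.1]
width: -0.1
grasp_force: 0.0
[ 6.56834686e-01  7.54034603e-01  3.41097269e-05 -1.12187516e-04] -0.14698803845829325
```

View pics/s1.png

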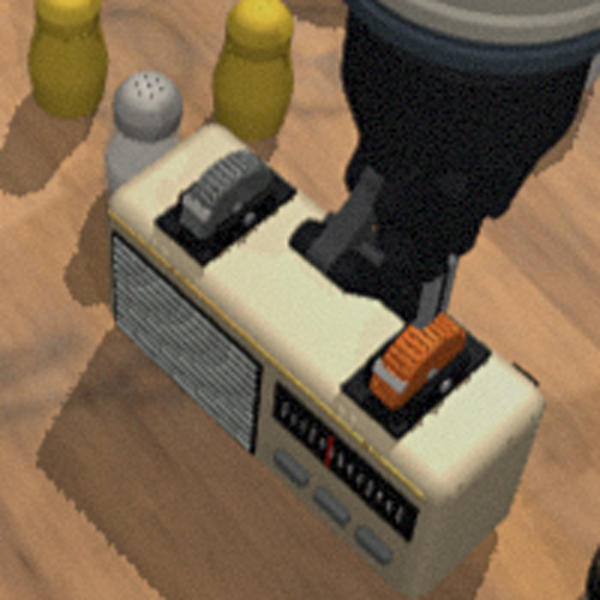

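The shut fingertip shows just above the orange wheel at crop (430,315), white line at crop (395,385) on the front side. I'll check the gripper's outline near its tip before pressing.

```bash
python3 - <<'E'
from h import *
X=np.array([.991,.136]);e=np.array([-.136,.991]);c=np.array([500.7,-146.4])
for n in("scene","top"):
  p,W,K,E=grab(n);rel=W[...,:2]-c;a=rel@X;t=rel@e;z=W[...,2]
  print(n,"tcp px",[(K@(E[:3,:3]@[500.7,-146.4,171.5]+E[:3,3]))[:2]/(K@(E[:3,:3]@[500.7,-146.4,171.5]+E[:3,3]))[2]])
  for lo in range(145,260,12):
    m=(abs(a)<90)&(abs(t)<90)&(z>lo)&(z<lo+12)
    if m.sum(): print(lo,m.sum(),np.percentile(a[m],[2,98]).round(),np.percentile(t[m],[2,98]).round())
E
```

```text
scene tcp px [array([406.93618592, 331.81025923])]
169 36 [-12.   7.] [-11.  -0.]
181 107 [-13.   6.] [-11.   2.]
193 86 [-13.   6.] [-11.  -5.]
205 61 [-23.  13.] [-13.  -7.]
217 334 [-33.  33.] [-13.  10.]
229 221 [-43.  40.] [-17.   8.]
241 239 [-53.  15.] [-17.  -8.]
253 475 [-61.  12.] [-17.  11.]
top tcp px [array([477.92848273, 258.82206057])]
169 10 [-9.  7.] [ 6. 11.]
181 39 [-12.  13.] [ 6. 12.]
193 25 [-9. 14.] [ 6. 11.]
205 28 [-10.  18.] [ 7. 13.]
217 83 [-34.  33.] [ 1. 13.]
229 109 [-42.  44.] [ 3. 17.]
241 131 [-52.  51.] [ 3. 17.]
253 207 [-59.  62.] [-9. 13.]
```

```bash
python3 -m inch '[{"fingers":1,"x":0.004,"z":-0.025},{"fingers":1,"x":0.004,"z":-0.025},{"fingers":1,"x":0.004,"z":-0.031},{"fingers":1,"x":0.004,"z":-0.0355},{"fingers":1,"x":0.004,"z":-0.0355}]'
python3 -m inch '[{"fingers":1,"x":0.002,"y":0.0003},{"fingers":1,"x":0.004,"y":0.0006},{"fingers":1,"x":0.006,"y":0.0008},{"fingers":1,"x":0.008,"y":0.0011},{"fingers":1,"x":0.010,"y":0.0014},{"fingers":1,"x":0.012,"y":0.0016},{"fingers":1,"x":0.014,"y":0.0019},{"fingers":1,"x":0.016,"y":0.0022},{"fingers":1,"x":0.016,"y":0.0022}]'
python3 -m inch '[{"fingers":1,"z":0.01},{"fingers":1,"z":0.04},{"fingers":1,"z":0.08},{"fingers":1,"z":0.08}]'
python3 - <<'E'
from h import *
p,W,K,E=grab("scene")
cv2.imwrite("pics/s2.png",cv2.resize(p[230:430,270:470,::-1],(600,600),interpolation=cv2.INTER_CUBIC))
E
```

```text
$[0]: bad value
$[0]: bad value
$[0]: bad value
```

View pics/s2.png

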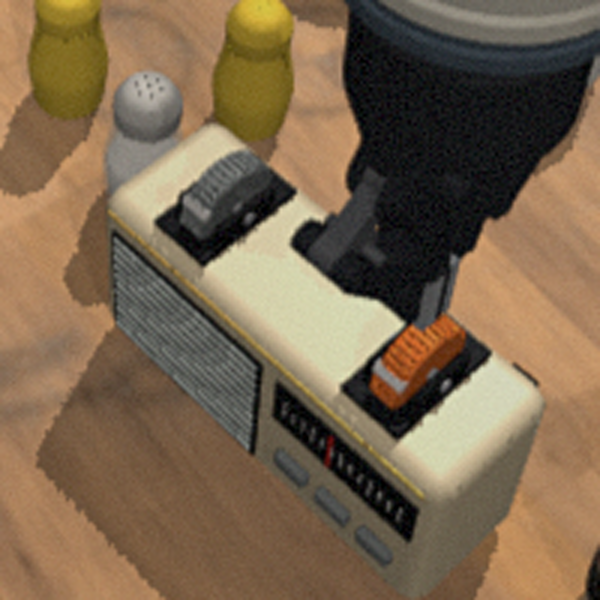

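The rows were refused (all keys are needed) and nothing moved: the picture is unchanged. I'll send them again in full.

```bash
python3 -m inch '[{"fingers":1,"x":0.004,"y":0,"z":-0.025,"turn":0},{"fingers":1,"x":0.004,"y":0,"z":-0.025,"turn":0},{"fingers":1,"x":0.004,"y":0,"z":-0.031,"turn":0},{"fingers":1,"x":0.004,"y":0,"z":-0.0355,"turn":0},{"fingers":1,"x":0.004,"y":0,"z":-0.0355,"turn":0}]'
```

```text
time: 3.05
ee_pos: [505.2, -147.7, 136.1]
tcp_rot: [0.657, 0.754, 0.0, 0.0]
force: [-0.0, 0.4, 6.1]
width: -0.2
grasp_force: 3.1
```

```bash
python3 -m inch '[{"fingers":1,"x":0.002,"y":0.0003,"z":0,"turn":0},{"fingers":1,"x":0.004,"y":0.0006,"z":0,"turn":0},{"fingers":1,"x":0.006,"y":0.0008,"z":0,"turn":0},{"fingers":1,"x":0.008,"y":0.0011,"z":0,"turn":0},{"fingers":1,"x":0.010,"y":0.0014,"z":0,"turn":0},{"fingers":1,"x":0.012,"y":0.0016,"z":0,"turn":0},{"fingers":1,"x":0.014,"y":0.0019,"z":0,"turn":0},{"fingers":1,"x":0.016,"y":0.0022,"z":0,"turn":0},{"fingers":1,"x":0.016,"y":0.0022,"z":0,"turn":0}]'
python3 -m inch '[{"fingers":1,"x":0,"y":0,"z":0.01,"turn":0},{"fingers":1,"x":0,"y":0,"z":0.04,"turn":0},{"fingers":1,"x":0,"y":0,"z":0.08,"turn":0},{"fingers":1,"x":0,"y":0,"z":0.08,"turn":0}]'
python3 - <<'E'
from h import *
p,W,K,E=grab("scene")
cv2.imwrite("pics/s3.png",cv2.resize(p[230:430,270:470,::-1],(600,600),interpolation=cv2.INTER_CUBIC))
E
```

```text
time: 4.18
ee_pos: [521.5, -145.5, 136.3]
tcp_rot: [0.657, 0.754, 0.0, 0.001]
force: [-0.1, 1.4, 5.5]
width: -0.2
grasp_force: 2.9
time: 4.68
ee_pos: [522.4, -146.0, 219.0]
tcp_rot: [0.657, 0.754, 0.001, 0.003]
force: [-0.3, 1.1, -0.1]
width: -0.0
grasp_force: 0.0
```

View pics/s3.png

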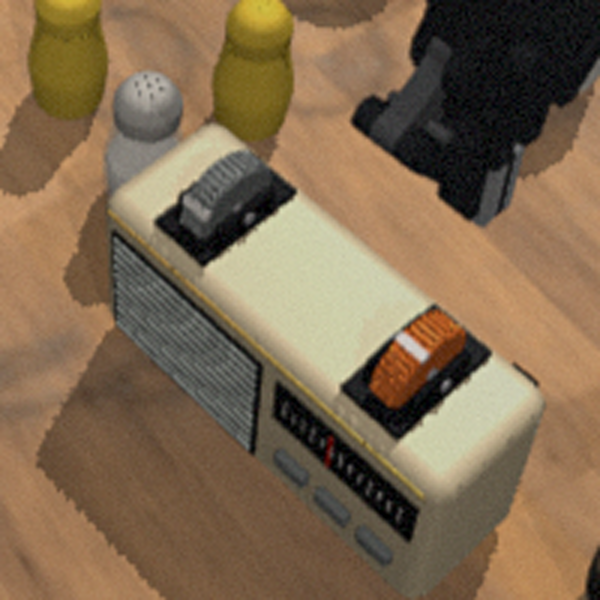

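The white line has moved up to crop (412,346), i.e. towards the top; I measure its angle.

```bash
cat > ang.py <<'E'
from h import *
X=np.array([.9907,.1364]);e=np.array([-.1364,.9907]);
for n in("scene","top"):
  p,W,K,E=grab(n);q=p.astype(int)
  for name,c in(("vol",(512.9,-146)),("tun",(498.1,-36.8))):
    # predicted angle of line: project model points over the line's angle, mean whiteness
    r=[]
    A=np.arange(-70,71,2)
    for a in np.radians(A):
      v=[]
      for t in(-4,-2,0,2,4):
        w=np.array([*(np.array(c)+X*22*np.sin(a)+e*t),118+22*np.cos(a)])
        k=K@(E[:3,:3]@w+E[:3,3]);u,vv=np.round(k[:2]/k[2]).astype(int)
        v.append(q[vv,u,2] if name=="vol" else q[vv,u].sum()/3)
      r.append(np.mean(v))
    r=np.array(r);w=np.clip(r-(r.max()+np.median(r))/2,0,None)
    print(n,name,"line at deg from top",round((A*w).sum()/w.sum(),1),"peak",A[r.argmax()],r.max().round(),np.median(r).round())
E
python3 ang.py
```

```text
scene vol line at deg from top -19.3 peak -20 197.0 36.0
scene tun line at deg from top -53.5 peak -60 134.0 98.0
top vol line at deg from top -17.9 peak -18 153.0 28.0
top tun line at deg from top 3.9 peak 16 105.0 83.0
```

```bash
python3 -m inch '[{"fingers":1,"x":-0.012,"y":-0.0017,"z":-0.03,"turn":0},{"fingers":1,"x":-0.012,"y":-0.0017,"z":-0.06,"turn":0},{"fingers":1,"x":-0.012,"y":-0.0017,"z":-0.07,"turn":0},{"fingers":1,"x":-0.012,"y":-0.0017,"z":-0.07,"turn":0},{"fingers":1,"x":-0.012,"y":-0.0017,"z":-0.076,"turn":0},{"fingers":1,"x":-0.012,"y":-0.0017,"z":-0.08,"turn":0},{"fingers":1,"x":-0.012,"y":-0.0017,"z":-0.08,"turn":0}]'
python3 -m inch '[{"fingers":1,"x":0.002,"y":0.0003,"z":0,"turn":0},{"fingers":1,"x":0.004,"y":0.0006,"z":0,"turn":0},{"fingers":1,"x":0.006,"y":0.0008,"z":0,"turn":0},{"fingers":1,"x":0.008,"y":0.0011,"z":0,"turn":0},{"fingers":1,"x":0.008,"y":0.0011,"z":0,"turn":0},{"fingers":1,"x":0.008,"y":0.0011,"z":0,"turn":0}]'
python3 -m inch '[{"fingers":1,"x":0,"y":0,"z":0.01,"turn":0},{"fingers":1,"x":0,"y":0,"z":0.04,"turn":0},{"fingers":1,"x":0,"y":0,"z":0.1,"turn":0},{"fingers":1,"x":0,"y":0,"z":0.1,"turn":0},{"fingers":1,"x":0,"y":0,"z":0.1,"turn":0},{"fingers":1,"x":0,"y":0,"z":0.1,"turn":0}]'
python3 ang.py
python3 - <<'E'
from h import *
p,W,K,E=grab("scene")
cv2.imwrite("pics/s4.png",cv2.resize(p[230:430,270:470,::-1],(600,600),interpolation=cv2.INTER_CUBIC))
E
```

```text
time: 5.7
ee_pos: [509.5, -147.4, 136.2]
tcp_rot: [0.657, 0.754, 0.0, 0.001]
force: [0.3, -1.1, 6.0]
width: 0.1
grasp_force: 3.1
time: 6.45
ee_pos: [517.6, -146.2, 136.4]
tcp_rot: [0.657, 0.754, 0.0, 0.001]
force: [0.0, -0.7, 5.8]
width: -0.1
grasp_force: 3.0
time: 7.2
ee_pos: [516.4, -145.7, 234.9]
tcp_rot: [0.657, 0.754, -0.0, -0.001]
force: [0.5, -0.3, 0.6]
width: -0.0
grasp_force: 0.0
scene vol line at deg from top 0.1 peak 0 215.0 37.0
scene tun line at deg from top -52.0 peak -60 132.0 98.0
top vol line at deg from top 0.3 peak 2 167.0 28.0
top tun line at deg from top 5.3 peak 6 105.0 85.0
```

View pics/s4.png

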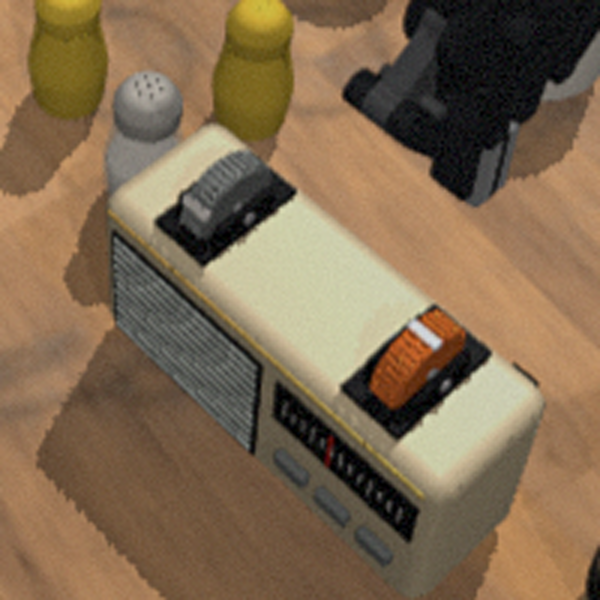

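The white line is on top at crop (425,332), within a degree of 0. The grey wheel and the shaker are untouched and the gripper is clear.

```bash
python3 -c "from bench import job_done;print(job_done())"
```

```text
the job is handed in; nothing more can be done
None
```

The job is handed in: the orange volume wheel rests on the third click with its white line on top (measured within about 1 degree), the grey wheel and salt shaker look undisturbed in the last picture, and the gripper is clear at about 7 s of the 32 s.

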